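# Tighten the build tray's clamp screw with the right hex key

### The arm

A 7-joint arm with a two-finger parallel gripper is mounted at the origin on the work surface. World frame = base frame: x ahead of the robot, y to its left, z up, the work surface at z = 0. Lengths are in m, angles in rad, forces in N, time in s.
With the tool pointing down it reaches from about 0.425 to 0.95 m from the base axis. Payload 4.7 kg.
Tool frame: the origin (TCP) lies at the very end of the fingers, on their centre line; the grasp point (between the pads) lies 19 mm behind it; z points along the fingers, x is the direction in which the jaws open and shut, and the axes are right-handed (so a half turn about z gives the same grasp; the last joint's range is limited). The gripper opens to 85 mm and grips with 20 to 120 N. Pads are 22 mm wide; open, the fingers measure 114 mm over their backs; the gripper's body (76 mm by 85 mm) begins 54 mm behind the grasp point. The pads swing forward as they close: fully open they stand 13 mm farther back than shut.
Start: joints at [-1.149, 0.469, -0.049, 1.532, 0.024, 1.141, -0.082], TCP at [0.294, 0.608, 0.204] pointing down, gripper open.
Joint ranges: [-2.59, 2.59], [-0.33, 1.99], [-1.39, 1.29], [0.1, 2.45], [-1.04, 4.18], [0.21, 1.99], [-2.66, 2.66]. Speed limits (rad/s): [2.57, 2.57, 3.14, 3.14, 3.14, 3.14, 3.14].

### API

Orientations are given as a unit quaternion [w, x, y, z].
In Python, from cell import bot gives the robot as it stands. Calls block until the motion is done:
- bot.movep(position, orientation): joint-space move of the TCP to a pose.
- bot.move_linear(position, max_speed=0.15, rotation=None): straight line of the TCP; rotation=None keeps the orientation; max_speed is the mean speed in m/s.
- bot.movej(angles): joint-space move.
- bot.move_gripper(opening): opening from 0.0 (shut) to 1.0 (fully open); the grip force is fixed at half the most; returns when the fingers have stopped.
- bot.sleep(seconds).
- bot.ik(position, orientation): joint angles nearest the present ones, or None.
- bot.state(): the state.
- bot.read_camera(name): name is "scene" or "top"; returns (picture, depth): 480x640x3 uint8, red, green, blue; 480x640 float32, m along the optical axis (not along the pixel's ray), 0 where there is no reading.
- bot.camera_info(name): a dict with "camera_matrix" (3x3 intrinsics, pixels), "k1" (the pictures are not rectified: a ray, as slopes to the right and down, at radius r is drawn at 1 + k1 r^2 times it, then the intrinsics apply), "R" (3x3) and "t" (3): a world point X has camera coordinates R X + t. Camera axes: x right, y down, z forward; pixel columns grow to the right and rows downward; lengths in m; the calibration is good to about 2 mm. A picture is of the moment at which its call begins. camera_info takes no time and is no camera call.
A pose or a line that the arm cannot do raises bot.MotionError and nothing moves.
- bot.close_job(): hands the job in, once; it reports no verdict.
The state is a dict: "time": time; "joint_positions": joint angles; "joint_velocities": joint speeds; "tau": joint torques, N m; "ee_pos": TCP position; "tcp_rot": TCP orientation; "contact_force": force on the tool from outside, world axes, zero at the start; "torque": the same for the moment, N m; "width": opening from 0.0 (shut) to 1.0 (fully open).
Only numpy, scipy, OpenCV 4.12 (cv2) and the standard library are available. Lean on these libraries where they do the work, as an engineer would, in place of code of your own. Each camera call takes 0.05 s, during which the arm holds its last target.

### The job

The big screw that clamps the blue build tray is loose. Take the larger of the two T-handled hex keys from the rack, seat it fully home in the large recessed hex socket beside the tray, and only then turn the screw clockwise (seen from above) until it comes up against its stop pin. Leave the key standing upright in the socket and let go; leave the smaller key in the rack.

Things in the scene. Friction and masses are not known exactly. Their poses are not given: they have to be found in the camera images.
- big_grip (a point): Larger T-handled key, 0.3 kg: black bar handle 92 x 16 x 24 mm over a steel hex shaft 19 mm across flats, tip tapered. Point: handle centre, 97 mm above the tip. x along the handle (two flats face it), y across its thickness, z up the shaft. A collar (top 29 mm below the point) hangs it in a grey rack 80 x 230 x 70 mm, tip 10 mm over the bench: lift 120 mm to pass over the rack and other key.
- slim_grip (a point): Smaller T-handled key in the rack's other hole, 120 mm away: shaft 12 mm across flats, handle 60 x 12 x 20 mm. The wrong one: leave it. Point: centre of its handle, axes as for the larger key. The two handles lie roughly end to end. Its top is 117 mm above the bench.
- socket (a point): Floor centre of the large hex socket, in a round steel screw head 50 mm wide in the 90 mm square block at the tray's end. Mouth 26 mm above: 8 mm funnel, 31 to 21 mm across flats, then 18 mm straight hex. z up; x along the screw's small lug, turning with it; the key fits with its handle along x or any multiple of 60 deg from it (play 13 deg each way). Fully home: handle centre 97 mm above.
- clamp_screw (a joint): Angle of that screw, rad, growing clockwise seen from above. Starts at 0.4 to 0.7; hard stop at 1.5, where the lug on its head meets a steel pin on the block. Takes 0.1 Nm; stays where left. The key takes up its play before the screw follows. (The small socket at the tray's other end is not used.)

How it is judged:
By the outcome, as a careful person would: the job done as asked, in the order asked, and still so for the second after the job is handed in, with the robot touching nothing.
It also fails if it takes over 48 s, if anything falls off the work surface, if the arm or the gripper's body presses on something with over 40 N, if the wrist force passes 120 N, or if a joint passes its speed limit or range.

## Working session

There is one attempt and no reset: what is moved stays moved. The work goes in short steps, each a Python script; the robot and the scene stay as the last script left them, time stands still between calls to the robot, and variables do not carry over. Pictures are saved under pics/ and viewed, and the job is handed in when it is done.

```bash
ls; mkdir -p pics
cat > h.py <<'E'
import numpy as np, cv2
from cell import bot
def cam(n):
    i=bot.camera_info(n); return np.array(i["camera_matrix"]),i["k1"],np.array(i["R"]),np.array(i["t"])
def ray(n,u,v):
    K,k1,R,t=cam(n)
    d=np.array([(u-K[0,2])/K[0,0],(v-K[1,2])/K[1,1]]); s=d.copy()
    for _ in range(20): s=d/(1+k1*(s@s))
    D=R.T@np.array([s[0],s[1],1.]); return -R.T@t,D
def onplane(n,u,v,z):
    c,D=ray(n,u,v); return c+D*(z-c[2])/D[2]
def atdepth(n,u,v,d):
    c,D=ray(n,u,v); return c+D*d
def proj(n,X):
    K,k1,R,t=cam(n); p=R@np.array(X)+t; s=p[:2]/p[2]; s=s*(1+k1*(s@s)); return K[0,0]*s[0]+K[0,2],K[1,1]*s[1]+K[1,2]
def cloud(n,depth):
    K,k1,R,t=cam(n)
    v,u=np.mgrid[0:480,0:640]; d=np.stack([(u-K[0,2])/K[0,0],(v-K[1,2])/K[1,1]],-1); s=d.copy()
    for _ in range(20): s=d/(1+k1*(s**2).sum(-1,keepdims=True))
    P=np.concatenate([s,np.ones((480,640,1))],-1)*depth[...,None]
    return (P-t)@R
E
python3 - <<'E'
from h import *
for n in("scene","top"):
    p,d=bot.read_camera(n); np.savez(f"pics/{n}0.npz",p=p,d=d)
    cv2.imwrite(f"pics/{n}0.png",p[...,::-1]); i=bot.camera_info(n); print(i)
s=bot.state();print(s)
E
```

```text
pics
{'camera_matrix': array([[541.94390177,   0.        , 319.78348346],
       [  0.        , 541.94390177, 235.08570511],
       [  0.        ,   0.        ,   1.        ]]), 'k1': -0.05526804595616063, 'R': array([[-0.83820744,  0.5451889 ,  0.01331718],
       [ 0.44205826,  0.69354294, -0.56884328],
       [-0.31936308, -0.4709217 , -0.82233811]]), 't': array([ 0.50334368, -0.10728175,  0.93505135])}
{'camera_matrix': array([[438.67356407,   0.        , 318.23492919],
       [  0.        , 438.67356407, 242.55896485],
       [  0.        ,   0.        ,   1.        ]]), 'k1': -0.08001740977314073, 'R': array([[-0.02063012, -0.99974713,  0.00894855],
       [-0.99231306,  0.0193827 , -0.12222565],
       [ 0.1220213 , -0.01140129, -0.992462  ]]), 't': array([-0.08911296,  0.57760232,  0.79726491])}
{'time': 0.1, 'joint_positions': array([-1.14889791,  0.46937389, -0.048624  ,  1.53356885,  0.02412761,
        1.1410217 , -0.08232171]), 'joint_velocities': array([ 0.00113891, -0.00149035, -0.00031743, -0.00335043,  0.00080841,
       -0.00108951,  0.00080561]), 'tau': array([ 1.07009750e-03, -5.11513638e+01, -4.67464468e-02, -2.38389766e+01,
        1.07727537e-02,  4.40764343e-03,  5.11705153e-06]), 'ee_pos': array([0.29381618, 0.60705666, 0.20326006]), 'tcp_rot': array([ 5.05408620e-04,  8.47243476e-01,  5.31204006e-01, -7.35601977e-04]), 'contact_force': array([ 0.11616731, -0.06788912, -0.45964719]), 'torque': array([-0.002565  , -0.02161722,  0.06293208]), 'width': 1.0040337452531913}
```

View pics/scene0.png

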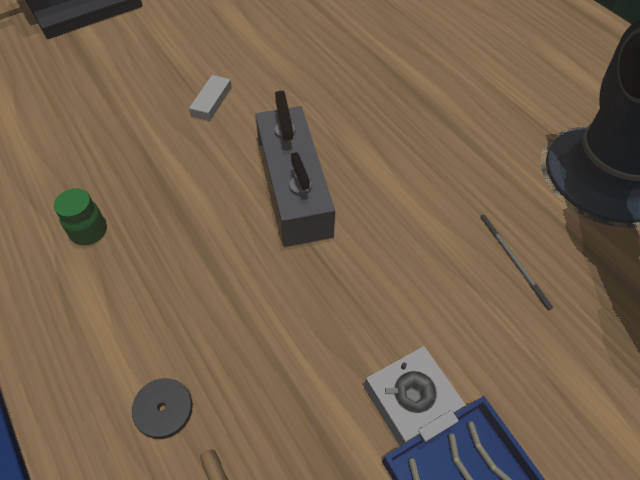

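View pics/top0.png

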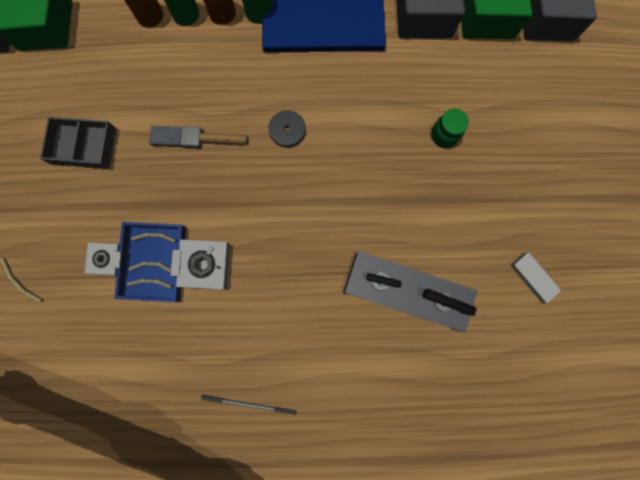

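The scene picture shows the rack at (295,175), with the big key's handle at (284,115), the slim key's at (300,170) and the screw at (415,391). In the top picture the big handle is at (449,301), the slim handle at (383,281) and the screw head at (202,263). I'll zoom in on these next.

Run:
```python
from h import *
def crop(n,x0,y0,w,h,s):
    a=np.load(f"pics/{n}0.npz")["p"][y0:y0+h,x0:x0+w,::-1]
    return cv2.resize(a,None,fx=s,fy=s,interpolation=cv2.INTER_CUBIC)
a=crop("top",170,230,66,70,6);b=crop("scene",360,340,110,110,5)
for im,n in((a,"a"),(b,"b")): cv2.imwrite(f"pics/c_{n}.png",cv2.convertScaleAbs(im,alpha=1.3))
cv2.imwrite("pics/c_c.png",cv2.convertScaleAbs(crop("top",340,245,145,90,5),alpha=1.8))
cv2.imwrite("pics/c_d.png",cv2.convertScaleAbs(crop("scene",250,85,90,165,3.5),alpha=1.8))
```

```text
(no output)
```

View pics/c_a.png

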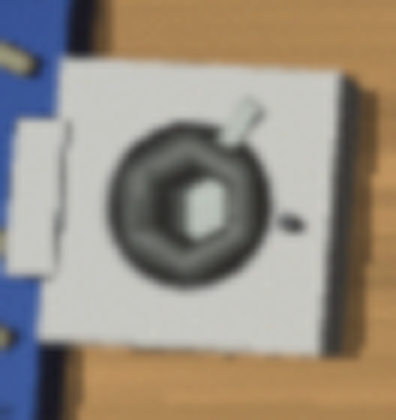

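View pics/c_b.png

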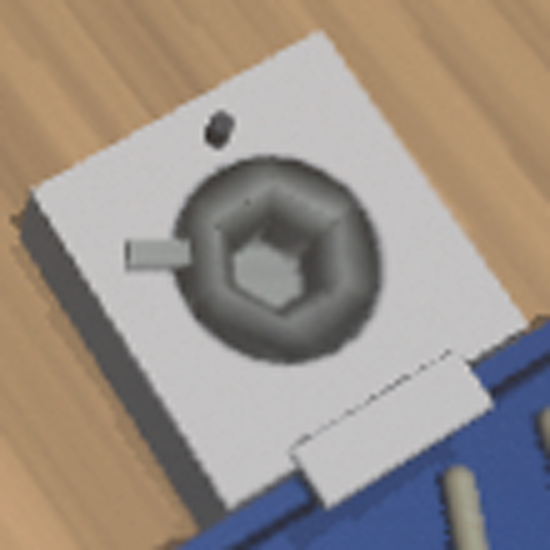

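View pics/c_c.png

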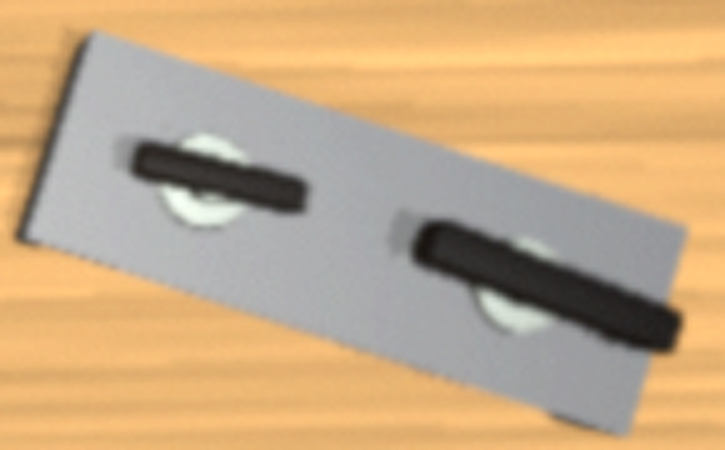

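View pics/c_d.png

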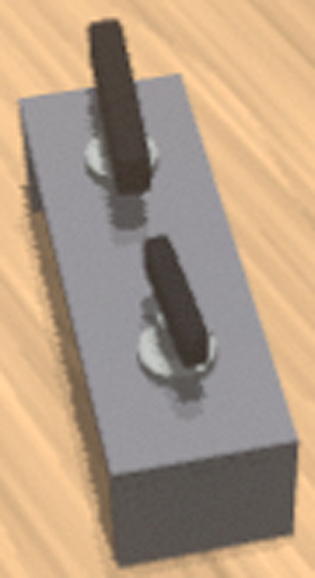

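Run:
```python
from h import *
D={n:np.load(f"pics/{n}0.npz") for n in("scene","top")}
C={n:cloud(n,D[n]["d"]) for n in D}
def rect(P,l):
    c,(w,h),a=cv2.minAreaRect((P[:,:2]*1000).astype(np.float32)); b=cv2.boxPoints((c,(w,h),a))
    e=max([b[1]-b[0],b[2]-b[1]],key=np.linalg.norm); print("  ",l,len(P),np.round(c,1),np.round(sorted((w,h)),1),"ang",round(np.degrees(np.arctan2(e[1],e[0]))%180,1),"zmed",np.round(np.median(P[:,2]),4))
for n,(cb,cs) in {"top":((449,301),(383,281)),"scene":((284,115),(300,170))}.items():
    p=D[n]["p"].astype(int); dark=(p.max(2)<60)
    k,lab=cv2.connectedComponents(dark.astype(np.uint8))
    for c in(cb,cs):
        w=lab[c[1]-3:c[1]+4,c[0]-3:c[0]+4]; w=w[w>0]; m=lab==np.bincount(w).argmax()
        v,u=np.where(m); P=C[n][m]; print(n,c,m.sum(),"px c",u.mean(),v.mean(),"z",np.percentile(P[:,2],[2,25,50,75,98]).round(4))
        zt=.119 if c==cb else .117
        rect(P[abs(P[:,2]-zt)<.005],"top pts depth")
        if n=="top":
            R=np.array([onplane(n,a,b,zt) for a,b in zip(u,v)]); rect(R,"ray@top")
    # block
    P=C[n]; bc={"top":(202,263),"scene":(415,391)}[n]
    print(n,"block z", )
    sub=P[bc[1]-40:bc[1]+40,bc[0]-45:bc[0]+45]; print(np.percentile(sub[...,2],range(0,101,10)).round(4))
```

```text
top (449, 301) 578 px c 448.4878892733564 301.6833910034602 z [0.0678 0.115  0.1166 0.1177 0.1197]
   top pts depth 462 [ 459.6 -322.8] [16.5 89.4] ang 67.8 zmed 0.117
   ray@top 578 [ 459.5 -318.8] [19.6 95.3] ang 67.6 zmed 0.119
top (383, 281) 265 px c 383.1245283018868 280.0377358490566 z [0.0686 0.1132 0.1145 0.1154 0.1174]
   top pts depth 225 [ 500.1 -210.6] [12.1 57.8] ang 74.0 zmed 0.1148
   ray@top 265 [ 499.3 -209. ] [13.2 60.3] ang 74.7 zmed 0.117
top block z
[-7.000e-03 -3.200e-03 -2.200e-03 -1.300e-03  4.000e-04  4.200e-03
  1.380e-02  3.190e-02  3.390e-02  3.570e-02  8.627e-01]
scene (284, 115) 676 px c 283.6434911242604 120.96745562130178 z [0.0689 0.1018 0.1182 0.1196 0.1216]
   top pts depth 423 [ 461.4 -321.8] [16.  91.6] ang 67.6 zmed 0.1193
scene (300, 170) 526 px c 299.7813688212928 175.7889733840304 z [0.0697 0.0828 0.1141 0.1168 0.1191]
   top pts depth 275 [ 500.8 -209.8] [12.4 60.6] ang 75.0 zmed 0.1168
scene block z
[-3.000e-03  7.000e-04  2.200e-03  2.700e-02  3.560e-02  3.640e-02
  3.700e-02  3.770e-02  3.870e-02  4.030e-02  7.012e-01]
```

Run:
```python
from h import *
D={n:np.load(f"pics/{n}0.npz") for n in("scene","top")}
for n,bc in {"top":(202,263),"scene":(415,391)}.items():
    C=cloud(n,D[n]["d"]); g=cv2.cvtColor(D[n]["p"],cv2.COLOR_RGB2GRAY)
    x0,y0=bc[0]-42,bc[1]-42; roi=D[n]["p"][y0:y0+84,x0:x0+84].astype(int)
    sat=roi.max(2)-roi.min(2); 
    light=(roi.min(2)>140)&(sat<25)
    m=np.zeros((480,640),bool); m[y0:y0+84,x0:x0+84]=light
    print(n,"block top z",np.median(C[m][:,2]).round(4))
    big=cv2.resize(g[y0:y0+84,x0:x0+84],None,fx=4,fy=4,interpolation=cv2.INTER_CUBIC)
    dark=((big<130)).astype(np.uint8)
    dark=cv2.morphologyEx(dark,cv2.MORPH_OPEN,np.ones((5,5),np.uint8))
    cs,_=cv2.findContours(dark,cv2.RETR_EXTERNAL,cv2.CHAIN_APPROX_NONE)
    ctr=min([c for c in cs if cv2.contourArea(c)>3000 ],key=lambda c:np.linalg.norm(np.mean(c[:,0],0)-168))
    hull=cv2.convexHull(ctr)
    e=cv2.fitEllipse(ctr); u,v=(np.array(e[0])+.5)/4-.5+[x0,y0]; print("ellipse",u,v,np.array(e[1])/4,cv2.contourArea(ctr)/16)
    im=cv2.cvtColor(big,cv2.COLOR_GRAY2BGR); cv2.ellipse(im,e,(0,0,255),1); cv2.imwrite(f"pics/e_{n}.png",im)
    mm=np.zeros((480,640),bool); yy,xx=np.mgrid[0:480,0:640]
    r=np.hypot(xx-u,yy-v)/ (max(e[1])/8); ring=(r>.75)&(r<.95); print("ring z",np.percentile(C[ring][:,2],[10,50,90]).round(4)); print("floor z",np.percentile(C[r<.25][:,2],[10,50,90]).round(4))
    for z in(.04,.044,.048): print(z,onplane(n,u,v,z).round(4), "diam mm",np.linalg.norm(onplane(n,u+e[1][1]/8,v,z)-onplane(n,u-e[1][1]/8,v,z))*1000)
```

```text
top block top z 0.0341
ellipse 201.5 262.5 [99.09474945 99.09474945] 7014.0625
ring z [-0.0037 -0.0011  0.0113]
floor z [0.0125 0.0364 0.039 ]
0.04 [0.5416 0.1202 0.04  ] diam mm 188.79940711178472
0.044 [0.5413 0.1192 0.044 ] diam mm 187.8814015393369
0.048 [0.5409 0.1182 0.048 ] diam mm 186.9633959668891
scene block top z 0.0371
ellipse 413.3381576538086 391.5160331726074 [40.63968277 49.18744659] 1482.09375
ring z [0.0345 0.0375 0.0413]
floor z [0.0131 0.0151 0.0226]
0.04 [0.5421 0.1231 0.04  ] diam mm 61.626510717343805
0.044 [0.5434 0.1238 0.044 ] diam mm 61.25369385320124
0.048 [0.5448 0.1245 0.048 ] diam mm 60.880876989058876
```

Run:
```python
from h import *
D={n:np.load(f"pics/{n}0.npz") for n in("scene","top")}
for n,bc,rr,thr in (("top",(201.5,264),17,140),("scene",(415,391.5),25,135)):
    C=cloud(n,D[n]["d"]); g=cv2.cvtColor(D[n]["p"],cv2.COLOR_RGB2GRAY)
    S=8;x0,y0=int(bc[0]-30),int(bc[1]-30); big=cv2.resize(g[y0:y0+60,x0:x0+60],None,fx=S,fy=S,interpolation=cv2.INTER_CUBIC)
    mk=np.zeros_like(big); cv2.circle(mk,(int((bc[0]-x0)*S),int((bc[1]-y0)*S)),rr*S,1,-1)
    dark=((big<thr)&(mk>0)).astype(np.uint8); dark=cv2.morphologyEx(dark,cv2.MORPH_OPEN,cv2.getStructuringElement(cv2.MORPH_ELLIPSE,(41,41)))
    cs,_=cv2.findContours(dark,cv2.RETR_EXTERNAL,cv2.CHAIN_APPROX_NONE); ctr=cv2.convexHull(max(cs,key=cv2.contourArea),returnPoints=True)
    full=np.zeros_like(big);cv2.drawContours(full,[ctr],-1,1,-1); ctr=cv2.findContours(full,0,1)[0][0]
    e=cv2.fitEllipse(ctr); u,v=(np.array(e[0])+.5)/S-.5+[x0,y0]; print(n,"ellipse",u,v,np.array(e[1])/S)
    im=cv2.cvtColor(big,cv2.COLOR_GRAY2BGR); cv2.ellipse(im,e,(0,0,255),1); cv2.imwrite(f"pics/f_{n}.png",im)
    yy,xx=np.mgrid[0:480,0:640]; r=np.hypot(xx-u,yy-v)/(max(e[1])/S/2); ring=(r>.75)&(r<.9)
    print("ring z",np.percentile(C[ring][:,2],[10,50,90]).round(4),"ring xy",C[ring][:,:2].mean(0)); print("floor z",np.percentile(C[r<.2][:,2],[10,50,90]).round(4))
    for z in(.034,.038,.042): print(z,onplane(n,u,v,z).round(4), "diam mm",np.linalg.norm(onplane(n,u+e[1][1]/S/2,v,z)-onplane(n,u-e[1][1]/S/2,v,z))*1000)
a=[cv2.imread(f"pics/f_{n}.png") for n in D]; cv2.imwrite("pics/g1.png",cv2.resize(np.hstack(a),(800,400)))
```

```text
top ellipse 201.19654273986816 263.83866119384766 [29.48181152 30.09944534]
ring z [0.0302 0.037  0.0394] ring xy [0.53814745 0.11870445]
floor z [0.0102 0.0116 0.0135]
0.034 [0.5396 0.1223 0.034 ] diam mm 57.68769295031377
0.038 [0.5392 0.1213 0.038 ] diam mm 57.409227171794136
0.042 [0.5389 0.1203 0.042 ] diam mm 57.130761393274554
scene ellipse 414.3779544830322 391.54172706604004 [41.45869064 46.34396362]
ring z [0.034  0.0399 0.042 ] ring xy [0.54052123 0.12339318]
floor z [0.0129 0.015  0.0196]
0.034 [0.539  0.1227 0.034 ] diam mm 58.5972717716796
0.038 [0.5403 0.1234 0.038 ] diam mm 58.24596852257989
0.042 [0.5417 0.1241 0.042 ] diam mm 57.89466527348013
```

View pics/g1.png

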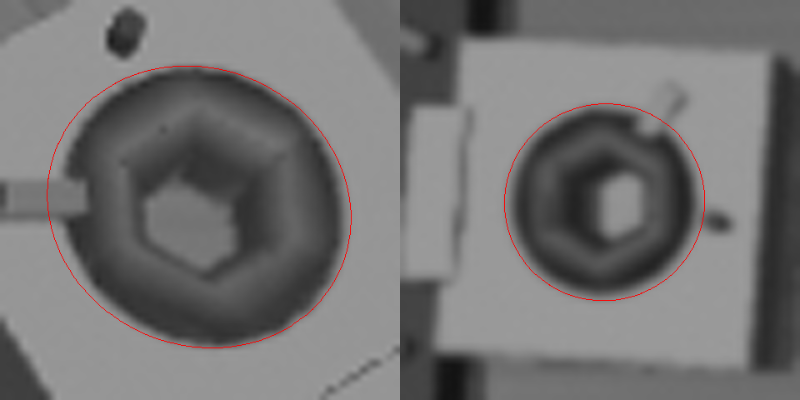

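```bash
cat > sock.py <<'E'
from h import *
def sock(tag,rr=(17,25),thr=(115,115),c0=((201,264),(415.5,391.5))):
  ims=[];out=[]
  for n,bc,r_,th in (("top",c0[0],rr[0],thr[0]),("scene",c0[1],rr[1],thr[1])):
    g=cv2.cvtColor(np.load(f"pics/{n}{tag}.npz")["p"],cv2.COLOR_RGB2GRAY)
    S=8;x0,y0=int(bc[0]-30),int(bc[1]-30); big=cv2.resize(g[y0:y0+60,x0:x0+60],None,fx=S,fy=S,interpolation=cv2.INTER_CUBIC)
    mk=np.zeros_like(big); cv2.circle(mk,(int((bc[0]-x0)*S),int((bc[1]-y0)*S)),r_*S,1,-1)
    dark=((big<th)&(mk>0)).astype(np.uint8)
    k,lab,st,_=cv2.connectedComponentsWithStats(dark); dark=(lab==1+st[1:,4].argmax()).astype(np.uint8)
    ctr=cv2.convexHull(cv2.findContours(dark,0,1)[0][0]); full=np.zeros_like(big);cv2.drawContours(full,[ctr],-1,1,-1)
    ctr=max(cv2.findContours(full,0,cv2.CHAIN_APPROX_NONE)[0],key=len)
    e=cv2.fitEllipse(ctr); u,v=(np.array(e[0])+.5)/S-.5+[x0,y0]; print(n,"ellipse",u,v,np.array(e[1])/S)
    im=cv2.cvtColor(big,cv2.COLOR_GRAY2BGR); cv2.ellipse(im,e,(0,0,255),1); ims.append(im)
    for z in(.034,.038,.04): print(z,onplane(n,u,v,z).round(4), "diam mm",np.linalg.norm(onplane(n,u+e[1][1]/S/2,v,z)-onplane(n,u-e[1][1]/S/2,v,z))*1000)
  cv2.imwrite(f"pics/h{tag}.png",cv2.resize(np.hstack(ims),(800,400),interpolation=cv2.INTER_AREA))
if __name__=="__main__": sock("0")
E
python3 sock.py
```

```text
top ellipse 201.53096199035645 263.8686580657959 [28.06874657 29.49528122]
0.034 [0.5395 0.1217 0.034 ] diam mm 56.52414812739639
0.038 [0.5392 0.1206 0.038 ] diam mm 56.25129892666635
0.04 [0.539  0.1201 0.04  ] diam mm 56.11487432630133
scene ellipse 414.40753173828125 391.57634353637695 [40.85713959 45.06479263]
0.034 [0.5389 0.1228 0.034 ] diam mm 56.97782118849543
0.038 [0.5403 0.1235 0.038 ] diam mm 56.63622689400104
0.04 [0.541  0.1238 0.04  ] diam mm 56.465429746753905
```

View pics/h0.png

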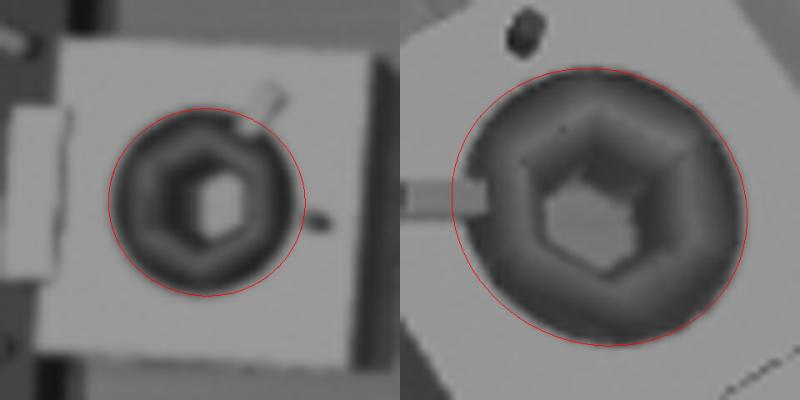

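```bash
python3 - <<'E'
s=open('sock.py').read()
s=s.replace("    ctr=cv2.convexHull(cv2.findContours(dark,0,1)[0][0]);","""    c=max(cv2.findContours(dark,0,1)[0],key=cv2.contourArea); cv2.drawContours(dark,[c],-1,1,-1); ke=cv2.getStructuringElement(cv2.MORPH_ELLIPSE,(121,121)); dark=cv2.morphologyEx(np.pad(dark,150),cv2.MORPH_OPEN,ke)[150:-150,150:-150]
    ctr=cv2.convexHull(max(cv2.findContours(dark,0,1)[0],key=cv2.contourArea));""").replace("(115,115)","(100,95)")
open('sock.py','w').write(s)
E
python3 sock.py
```

```text
top ellipse 200.98077201843262 263.9812984466553 [27.19199753 27.51034164]
0.034 [0.5393 0.1227 0.034 ] diam mm 52.72555522196361
0.038 [0.539  0.1217 0.038 ] diam mm 52.471042308864305
0.04 [0.5388 0.1212 0.04  ] diam mm 52.34378585231462
scene ellipse 415.31614875793457 391.5727653503418 [39.40826035 42.78094482]
0.034 [0.538  0.1234 0.034 ] diam mm 54.09700241664726
0.038 [0.5394 0.1241 0.038 ] diam mm 53.772679250381515
0.04 [0.5401 0.1245 0.04  ] diam mm 53.61051766724867
```

View pics/h0.png

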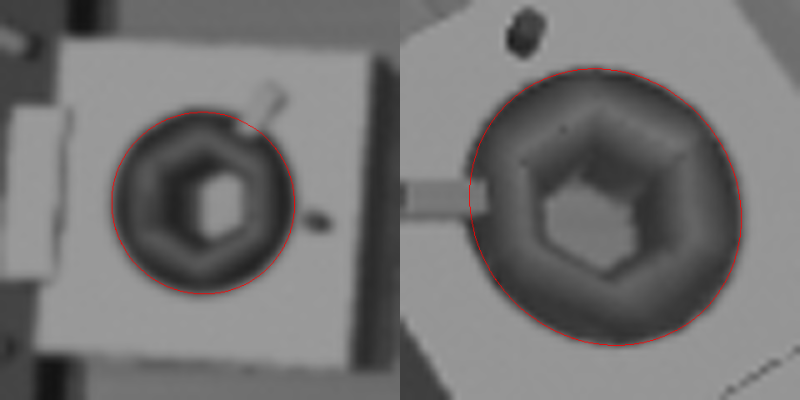

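Run:
```python
from h import *
for n,c,l,p in(("top",(200.98,263.98),(210.3,249.8),(218.2,266.8)),("scene",(415.3,391.6),(390.8,390.6),(403.4,365.8))):
    C=cloud(n,np.load(f"pics/{n}0.npz")["d"])
    for nm,q in(("lug",l),("pin",p)):
        i,j=int(round(q[1])),int(round(q[0])); print(n,nm,"depth z",C[i-1:i+2,j-1:j+2,2].round(4).ravel())
        a=onplane(n,*c,.038)
        for z in(.036,.04,.044):
            d=onplane(n,*q,z)-a; print("  ",z,round(np.degrees(np.arctan2(d[1],d[0])),1),round(np.hypot(d[0],d[1])*1000,1))
# tilt checks: reachability
from scipy.spatial.transform import Rotation as R
def q(psi): # tool down, jaw x axis at angle psi
    M=np.array([[np.cos(psi),np.sin(psi),0],[np.sin(psi),-np.cos(psi),0],[0,0,-1]]); a=R.from_matrix(M).as_quat(); return [a[3],*a[:3]]
for z in(.088,.21,.25):
  for deg in(157.7,-22.3):
    print(z,deg,bot.ik([.4605,-.322,z],q(np.radians(deg))))
for z in(.097,.23):
  for deg in range(-180,181,15): print(z,deg,(lambda a:None if a is None else np.round(a,2))(bot.ik([.539,.123,z],q(np.radians(deg)))))
```

```text
top lug depth z [0.0368 0.0365 0.0358 0.0389 0.042  0.0361 0.036  0.0359 0.0357]
   0.036 -32.4 31.8
   0.04 -34.3 31.9
   0.044 -36.1 32.1
top pin depth z [0.0426 0.0446 0.0408 0.043  0.0434 0.0437 0.0453 0.0464 0.0353]
   0.036 -100.1 32.9
   0.04 -100.3 33.8
   0.044 -100.5 34.7
scene lug depth z [0.0411 0.0409 0.038  0.0412 0.042  0.0427 0.0408 0.0403 0.0395]
   0.036 -36.8 30.4
   0.04 -34.2 31.0
   0.044 -31.7 31.5
scene pin depth z [0.0474 0.0474 0.0464 0.0451 0.0436 0.0479 0.0415 0.0425 0.043 ]
   0.036 -104.3 36.5
   0.04 -102.4 35.3
   0.044 -100.4 34.2
0.088 157.7 [-0.23455787  0.67395257  1.11203624  1.96167356 -0.73650202  0.98457321
 -2.29333023]
0.088 -22.3 [-0.06148413  0.52610664  0.80632056  1.95405092 -0.49458967  0.86880715
  0.61819016]
0.21 157.7 [-0.2840031   0.45566028  1.12058571  1.84182322 -0.45301954  1.1319363
 -2.5338074 ]
0.21 -22.3 [-0.16595742  0.37552996  0.91795731  1.8371971  -0.3342825   1.09297485
  0.48600799]
0.25 157.7 [-0.29944986  0.39892763  1.12130951  1.79055739 -0.38533258  1.19652524
 -2.59453371]
0.25 -22.3 [-0.26255937  0.3713927   1.
[... 2029 characters left out ...]
 -0.13  1.1  -0.43]
0.23 0 [-0.64  0.25  0.42  1.81 -0.11  1.1  -0.18]
0.23 15 [-0.6   0.25  0.37  1.81 -0.1   1.1   0.06]
0.23 30 [-0.57  0.25  0.32  1.81 -0.09  1.1   0.31]
0.23 45 [-0.53  0.25  0.28  1.81 -0.08  1.1   0.56]
0.23 60 [-0.49  0.25  0.23  1.81 -0.06  1.1   0.81]
0.23 75 [-0.45  0.24  0.18  1.8  -0.05  1.1   1.06]
0.23 90 [-0.42  0.24  0.14  1.8  -0.04  1.1   1.31]
0.23 105 [-0.37  0.25  0.08  1.8  -0.02  1.1   1.55]
0.23 120 [-0.33  0.25  0.04  1.8  -0.01  1.1   1.8 ]
0.23 135 [-0.3   0.25 -0.    1.8   0.    1.1   2.05]
0.23 150 [-0.26  0.25 -0.05  1.79  0.01  1.1   2.3 ]
0.23 165 [-0.22  0.25 -0.1   1.79  0.03  1.1   2.55]
0.23 180 [ 0.56  0.49 -1.17  1.75  0.48  1.23  2.41]
```

```bash
cat >> h.py <<'E'
def q(deg):
    p=np.radians(deg)/2; return [0.,float(np.cos(p)),float(np.sin(p)),0.]
def st(l=""):
    s=bot.state(); w,x,y,z=s["tcp_rot"]; psi=np.degrees(2*np.arctan2(y,x)); psi=(psi+180)%360-180
    print(l,"t %.2f"%s["time"],"pos",s["ee_pos"].round(4),"psi %.1f"%psi,"F",s["contact_force"].round(1),"M",s["torque"].round(2),"w %.3f"%s["width"]); return s
E
python3 - <<'E'
from h import *
s=bot.state(); j=np.array(s["joint_positions"]); j[0]=0.58; j[1]-=.05
bot.movej(j); st()
P=np.array([.4605,-.322])
print(bot.ik([*P,.16],q(-22.3)))
bot.movep([*P,.16],q(-22.3)); st()
bot.move_linear([*P,.120],.12); s=st()
for n in("scene","top"):
    p,d=bot.read_camera(n); cv2.imwrite(f"pics/{n}1.png",p[...,::-1])
E
```

```text
t 3.67 pos [ 0.5546 -0.3852  0.237 ] psi -34.8 F [ 0.  -0.6  0.4] M [ 0.01  0.04 -0.06] w 0.999
[ 0.62034677  0.33271188 -0.10666785  1.85143663  0.04247127  0.95962377
  0.10589838]
 t 4.27 pos [ 0.4611 -0.3221  0.1605] psi -22.3 F [0.4 0.8 0. ] M [ 0.04  0.01 -0.02] w 1.004
 t 4.75 pos [ 0.4614 -0.3225  0.1203] psi -22.3 F [-0.4 -0.5 -0.5] M [-0.02  0.    0.01] w 0.996
```

View pics/scene1.png

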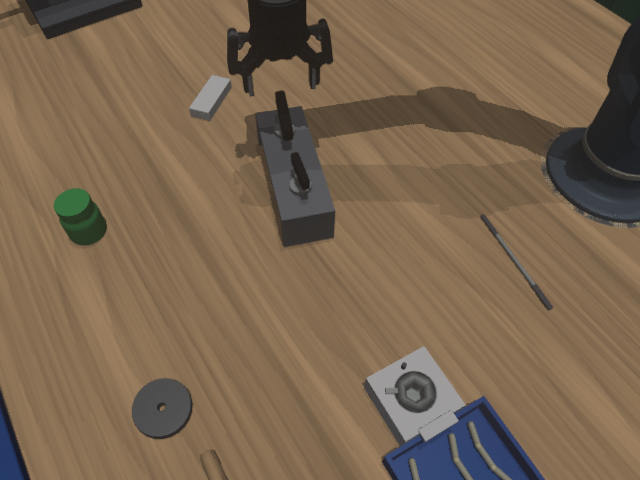

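View pics/top1.png

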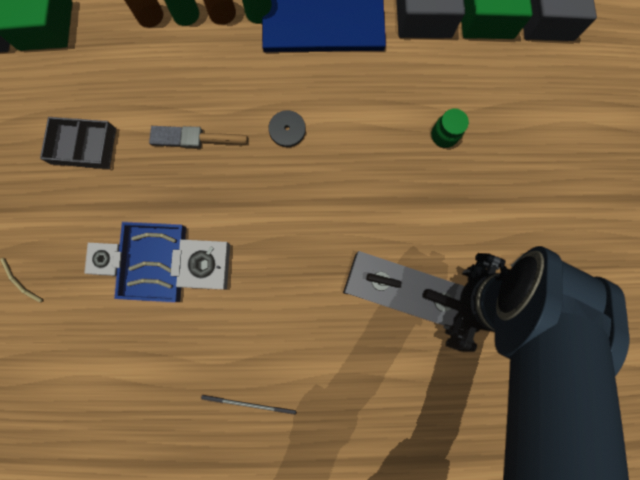

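The scene view shows the open fingertips at (249,87) and (314,82), either side of the big handle at (284,115). I'll check the alignment by projection, then descend and grip.

Run:
```python
from h import *
print(proj("scene",[.4614,-.3225,.133]),proj("scene",[.4605,-.322,.107]))
# fingertips seen, cast onto z=.133
for uv in((249,87),(314,82)): print(onplane("scene",*uv,.133))
bot.move_linear([.4605,-.322,.088],.08); st("down")
bot.move_gripper(0.0); st("grip")
bot.move_linear([.4605,-.322,.118],.06); st("lift30")
for n in("scene","top"):
    p,d=bot.read_camera(n); np.savez(f"pics/{n}2.npz",p=p,d=d); cv2.imwrite(f"pics/{n}2.png",p[...,::-1])
```

```text
(np.float64(282.4093527227125), np.float64(103.27537984129722)) (np.float64(283.75913740844334), np.float64(115.86415533841053))
[ 0.48656702 -0.38328825  0.133     ]
[ 0.39337401 -0.33859695  0.133     ]
down t 5.40 pos [ 0.4605 -0.322   0.0878] psi -22.3 F [-0.9 -0.7 -0.1] M [-0.04  0.02  0.01] w 0.997
grip t 6.07 pos [ 0.4605 -0.322   0.0884] psi -22.3 F [-2.1  0.8  3.6] M [0.16 0.33 0.01] w 0.157
lift30 t 6.72 pos [ 0.4604 -0.322   0.118 ] psi -22.3 F [-0.1 -0.6 -3.1] M [-0.01  0.03 -0.  ] w 0.157
```

View pics/scene2.png

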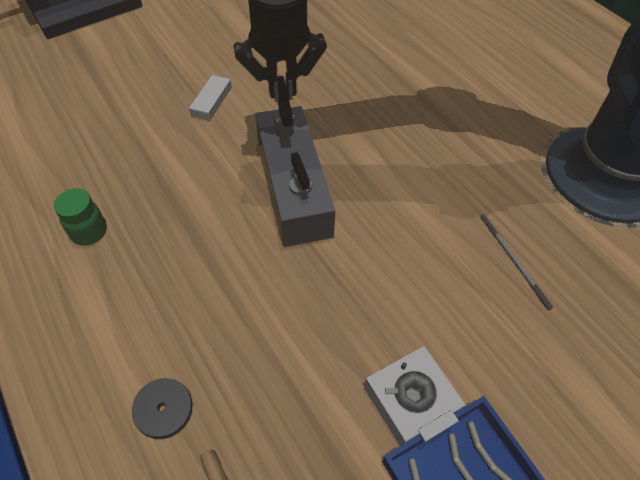

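Key gripped: the load is -3.1 N, which matches 0.3 kg, and its moment is near zero. Next I'll lift it clear and carry it over the socket.

Run:
```python
from h import *
bot.move_linear([.4605,-.322,.222],.2); st("up")
bot.movep([.5395,.123,.222],q(25.7)); st("over")
bot.move_linear([.5395,.123,.140],.15); st("low")
for n in("scene","top"):
    p,d=bot.read_camera(n); np.savez(f"pics/{n}3.npz",p=p,d=d); cv2.imwrite(f"pics/{n}3.png",p[...,::-1])
a=cv2.imread("pics/scene3.png")[270:450,330:510]; b=cv2.imread("pics/top3.png")[190:310,140:260]
cv2.imwrite("pics/c3.png",cv2.convertScaleAbs(np.hstack([cv2.resize(a,(400,400),interpolation=2),cv2.resize(b,(400,400),interpolation=2)]),alpha=1.5))
print(proj("scene",[.5395,.123,.062]),proj("scene",[.5395,.123,.04]))
```

```text
up t 7.48 pos [ 0.4596 -0.3215  0.2207] psi -22.3 F [-0.  -0.3 -3.2] M [-0.02  0.05  0.03] w 0.154
over t 9.14 pos [0.54   0.1207 0.2218] psi 25.5 F [-0.2 -0.7 -1.5] M [-0.07  0.03  0.03] w 0.155
low t 9.84 pos [0.5403 0.123  0.1407] psi 25.7 F [ 0.1  0.6 -2. ] M [-0.01 -0.   -0.03] w 0.156
(np.float64(417.8297940281971), np.float64(384.39939733069036)) (np.float64(414.9318330080828), np.float64(390.37337096432043))
```

View pics/c3.png

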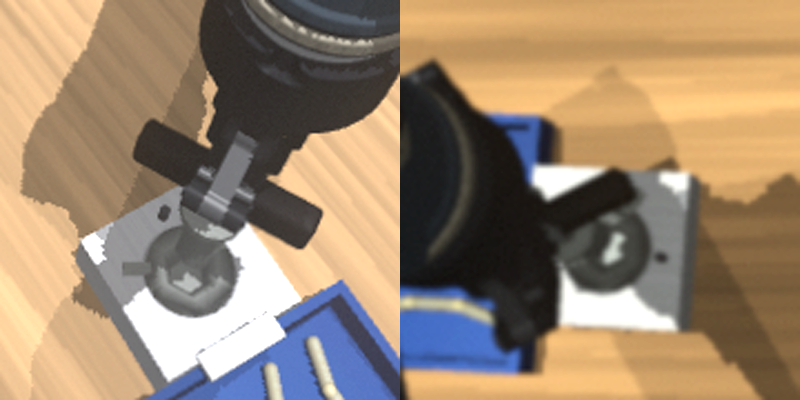

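View pics/scene3.png

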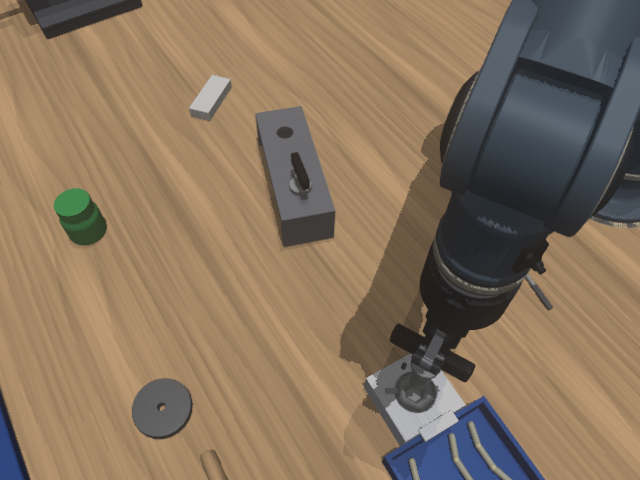

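In the scene crop, the key hangs in the jaws with its tip just over the socket, near full-image pixel (413,387), and the slim key is still in the rack. I'll check from depth that the handle is centred in the jaws.

Run:
```python
from h import *
T=np.array([.5403,.123]); ax=np.radians(115.7); e=np.array([np.cos(ax),np.sin(ax)]); nn=np.array([-e[1],e[0]])
for n in("scene","top"):
    D=np.load(f"pics/{n}3.npz"); C=cloud(n,D["d"]); P=C.reshape(-1,3); col=D["p"].reshape(-1,3).max(1)
    r=P[:,:2]-T; a,b=r@e,r@nn
    m=(abs(P[:,2]-.170)<.006)&(abs(b)<.014)&(abs(a)<.07)&(col<60)
    print(n,m.sum(),"along min/max",np.percentile(a[m],[0,1,99,100]).round(4),"pos side b",np.median(b[m&(a>.025)]).round(4),"neg",np.median(b[m&(a<-.025)]).round(4), "z+",np.median(P[m&(a>.025)][:,2]).round(4),"z-",np.median(P[m&(a<-.025)][:,2]).round(4))
    # shaft points: below collar
    m=(P[:,2]>.066)&(P[:,2]<.105)&(np.hypot(a,b)<.03)&(P[:,2]<.11)
    for lo,hi in((.066,.08),(.08,.095),(.095,.11)):
        k=m&(P[:,2]>lo)&(P[:,2]<hi)
        if k.sum(): print("  shaft",lo,k.sum(),P[k].mean(0).round(4))
```

```text
scene 944 along min/max [-0.0477 -0.0466  0.0428  0.0436] pos side b -0.0025 neg -0.0025 z+ 0.1714 z- 0.1719
  shaft 0.066 63 [0.5478 0.1248 0.0738]
  shaft 0.08 80 [0.5476 0.1253 0.0872]
  shaft 0.095 57 [0.5478 0.1257 0.0999]
top 262 along min/max [-0.0482 -0.0479 -0.0039 -0.003 ] pos side b nan neg 0.0009 z+ nan z- 0.1693
  shaft 0.066 24 [0.5405 0.1137 0.0736]
  shaft 0.08 18 [0.5394 0.1137 0.0867]
  shaft 0.095 2 [0.5404 0.1115 0.0983]
  return _methods._mean(a, axis=axis, dtype=dtype,
  ret = ret.dtype.type(ret / rcount)
```

The handle is held about 2 mm off-centre along its length, so I'll allow for that and insert in small steps, watching the forces.

```bash
cat >> h.py <<'E'
OFF=0.002
def tcp(xy,psi):
    a=np.radians(psi+90); return np.array(xy)+OFF*np.array([np.cos(a),np.sin(a)])
E
python3 - <<'E'
from h import *
xy=tcp([.539,.1228],25.7)
bot.move_linear([*xy,.122],.08); st()
for z in(.116,.112,.108,.104,.100):
    bot.move_linear([*xy,z],.04); s=st("%.3f"%z)
    if np.linalg.norm(s["contact_force"])>15: break
E
```

```text
t 10.32 pos [0.5377 0.1246 0.1215] psi 25.7 F [-0.1  0.3 -2.4] M [ 0.04  0.01 -0.03] w 0.154
0.116 t 10.62 pos [0.538  0.1245 0.1158] psi 25.7 F [ 0.7 -0.7 -2.8] M [-0.03  0.01 -0.02] w 0.154
0.112 t 10.87 pos [0.5379 0.1245 0.1117] psi 25.7 F [-0.2  0.  -2.6] M [-0.03  0.05  0.01] w 0.152
0.108 t 11.12 pos [0.538  0.1245 0.1077] psi 25.7 F [ 0.5 -0.2 -2.5] M [-0.05  0.01 -0.  ] w 0.151
0.104 t 11.37 pos [0.5381 0.1246 0.1036] psi 25.7 F [ 0.8  0.6 -5.4] M [ 0.12 -0.21 -0.  ] w 0.153
0.100 t 11.62 pos [0.5385 0.1248 0.1002] psi 25.7 F [ 1.4  0.2 -0.4] M [ 0.07 -0.16 -0.04] w 0.153
```

Run:
```python
from h import *
xy=tcp([.539,.1228],25.7)
for z in(.097,.095,.0935,.092,.091,.090,.089,.088):
    bot.move_linear([*xy,z],.03); bot.sleep(.1); s=st("%.4f"%z)
    if s["contact_force"][2]>12 or np.linalg.norm(s["contact_force"])>25: break
```

```text
0.0970 t 11.97 pos [0.5391 0.1251 0.0981] psi 25.7 F [-0.   0.6  5.3] M [0.05 0.08 0.02] w 0.151
0.0950 t 12.32 pos [0.5397 0.1254 0.0969] psi 25.7 F [-0.8  0.1  9.4] M [-0.03  0.2  -0.03] w 0.150
0.0935 t 12.67 pos [0.5401 0.1255 0.0962] psi 25.7 F [-0.3 -0.3 12.9] M [-0.07  0.39 -0.  ] w 0.155
```

Run:
```python
from h import *
s=bot.state(); print(s["tcp_rot"].round(4), s["joint_positions"].round(3))
for n in("scene","top"):
    p,d=bot.read_camera(n); np.savez(f"pics/{n}4.npz",p=p,d=d); cv2.imwrite(f"pics/{n}4.png",p[...,::-1])
a=cv2.imread("pics/scene4.png")[290:450,340:500]; b=cv2.imread("pics/top4.png")[190:310,140:260]
cv2.imwrite("pics/c4.png",cv2.convertScaleAbs(np.hstack([cv2.resize(a,(400,400),interpolation=2),cv2.resize(b,(400,400),interpolation=2)]),alpha=1.7))
T=s["ee_pos"][:2]; ax=np.radians(115.7); e=np.array([np.cos(ax),np.sin(ax)]); nn=np.array([-e[1],e[0]])
for n in("scene","top"):
    D=np.load(f"pics/{n}4.npz"); C=cloud(n,D["d"]); P=C.reshape(-1,3); col=D["p"].reshape(-1,3).max(1)
    r=P[:,:2]-T; a,b=r@e,r@nn
    m=(abs(P[:,2]-.126)<.008)&(abs(b)<.014)&(abs(a)<.07)&(col<60)
    print(n,m.sum(),np.percentile(a[m],[0,1,99,100]).round(4),"b",np.median(b[m&(a>.025)]).round(4),np.median(b[m&(a<-.025)]).round(4),"z+",np.median(P[m&(a>.025)][:,2]).round(4),"z-",np.median(P[m&(a<-.025)][:,2]).round(4))
```

```text
[1.000e-04 9.750e-01 2.224e-01 2.300e-03] [ 0.076  0.439 -0.487  1.913  0.27   0.849 -0.103]
scene 882 [-0.0478 -0.0467  0.0425  0.0434] b -0.0026 -0.002 z+ 0.1271 z- 0.1272
top 240 [-0.0484 -0.0482 -0.0053 -0.0045] b nan 0.0011 z+ nan z- 0.1244
  return _methods._mean(a, axis=axis, dtype=dtype,
  ret = ret.dtype.type(ret / rcount)
```

View pics/c4.png

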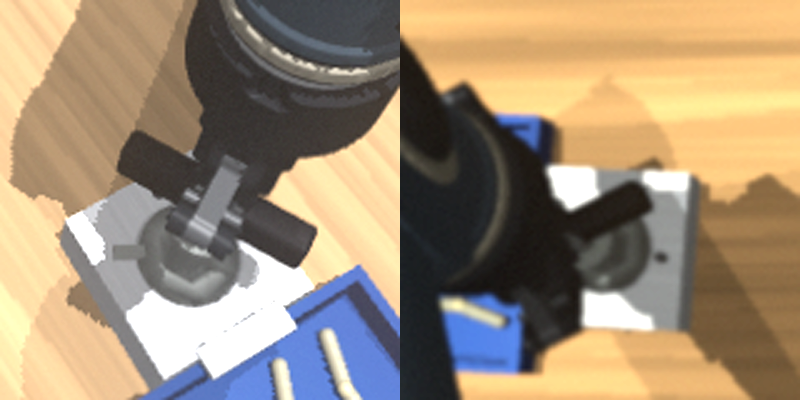

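The handle top is at about 0.127 and should be 0.123 when home, so the key is some 4 mm short and binding rather than seated. I'll back up a little and feel for the socket walls to centre it.

Run:
```python
from h import *
xy=tcp([.539,.1228],25.7)
bot.move_linear([*xy,.099],.04); st("back")
for d in((-.002,0),(.002,0),(0,-.002),(0,.002)):
    bot.move_linear([*(xy+d),.099],.06); bot.sleep(.08); st(str(d))
```

```text
back t 13.06 pos [0.5372 0.1241 0.0978] psi 25.7 F [  0.8   0.4 -10. ] M [ 0.17 -0.42  0.  ] w 0.151
(-0.002, 0) t 13.39 pos [0.5356 0.1242 0.0979] psi 25.7 F [  3.4   1.2 -17.8] M [ 0.23 -0.94  0.01] w 0.151
(0.002, 0) t 13.72 pos [0.5389 0.1242 0.0983] psi 25.7 F [ -0.5   0.7 -16.9] M [ 0.06 -0.05 -0.03] w 0.152
(0, -0.002) t 14.06 pos [0.5379 0.1227 0.0988] psi 25.7 F [  0.7   1.1 -20.4] M [ 0.43 -0.32  0.02] w 0.154
(0, 0.002) t 14.39 pos [0.5382 0.1262 0.0992] psi 25.7 F [ -0.   -0.7 -16.8] M [-0.23 -0.08 -0.04] w 0.154
```

Run:
```python
from h import *
xy=tcp([.539,.1228],25.7)+[.0018,.0007]
for z in(.098,.096,.094,.092,.090,.088,.086):
    bot.move_linear([*xy,z],.04); bot.sleep(.1); s=st("%.4f"%z)
    F=s["contact_force"]
    if F[2]>30 or np.hypot(F[0],F[1])>15: break
```

```text
0.0980 t 14.74 pos [0.5404 0.1257 0.099 ] psi 25.7 F [-2.  -0.7 -5.3] M [-0.16  0.57 -0.02] w 0.155
0.0960 t 15.09 pos [0.5419 0.1262 0.0985] psi 25.7 F [-3.2 -1.7  6. ] M [-0.3   0.88  0.01] w 0.154
0.0940 t 15.44 pos [0.5426 0.1265 0.0974] psi 25.7 F [-3.6 -1.  10.9] M [-0.33  1.02  0.01] w 0.154
0.0920 t 15.79 pos [0.543  0.1267 0.0961] psi 25.7 F [-3.2 -1.7 13.2] M [-0.41  1.18 -0.04] w 0.154
0.0900 t 16.14 pos [0.5436 0.127  0.0949] psi 25.7 F [-3.8 -1.3 17.8] M [-0.5   1.32 -0.  ] w 0.155
0.0880 t 16.49 pos [0.5441 0.1273 0.0937] psi 25.7 F [-4.3 -1.7 20.9] M [-0.52  1.53 -0.02] w 0.153
0.0860 t 16.84 pos [0.5446 0.1275 0.0925] psi 25.7 F [-6.1 -2.  26.2] M [-0.57  1.69 -0.06] w 0.154
```

Run:
```python
from h import *
xy=tcp([.539,.1228],25.7)+[.0018,.0007]
for d in((-.003,-.001),(-.006,-.002)):
    bot.move_linear([*(xy+d),.086],.05); bot.sleep(.1); s=st(str(d))
for n in("scene","top"):
    p,d=bot.read_camera(n); np.savez(f"pics/{n}5.npz",p=p,d=d); cv2.imwrite(f"pics/{n}5.png",p[...,::-1])
T=s["ee_pos"][:2]; ax=np.radians(115.7); e=np.array([np.cos(ax),np.sin(ax)]); nn=np.array([-e[1],e[0]])
for n in("scene","top"):
    D=np.load(f"pics/{n}5.npz"); C=cloud(n,D["d"]); P=C.reshape(-1,3); col=D["p"].reshape(-1,3).max(1)
    r=P[:,:2]-T; a,b=r@e,r@nn
    m=(abs(P[:,2]-.123)<.008)&(abs(b)<.014)&(abs(a)<.07)&(col<60)
    print(n,m.sum(),np.percentile(a[m],[0,1,99,100]).round(4),"b",np.median(b[m&(a<-.025)]).round(4),"z+",np.median(P[m&(a>.025)][:,2]).round(4),"z-",np.median(P[m&(a<-.025)][:,2]).round(4))
a=cv2.imread("pics/scene5.png")[290:450,340:500]; b=cv2.imread("pics/top5.png")[190:310,140:260]
cv2.imwrite("pics/c5.png",cv2.convertScaleAbs(np.hstack([cv2.resize(a,(400,400),interpolation=2),cv2.resize(b,(400,400),interpolation=2)]),alpha=1.7))
```

```text
(-0.003, -0.001) t 17.19 pos [0.5421 0.1266 0.0923] psi 25.7 F [-4.6 -1.5 23.1] M [-0.53  1.29 -0.05] w 0.150
(-0.006, -0.002) t 17.54 pos [0.54   0.126  0.0922] psi 25.7 F [-1.9 -0.6 22.1] M [-0.2   0.58  0.  ] w 0.156
scene 857 [-0.0477 -0.0467  0.0426  0.0436] b -0.0015 z+ 0.1234 z- 0.1235
top 228 [-0.048  -0.0476 -0.0051 -0.004 ] b 0.0009 z+ nan z- 0.1204
  return _methods._mean(a, axis=axis, dtype=dtype,
  ret = ret.dtype.type(ret / rcount)
```

View pics/c5.png

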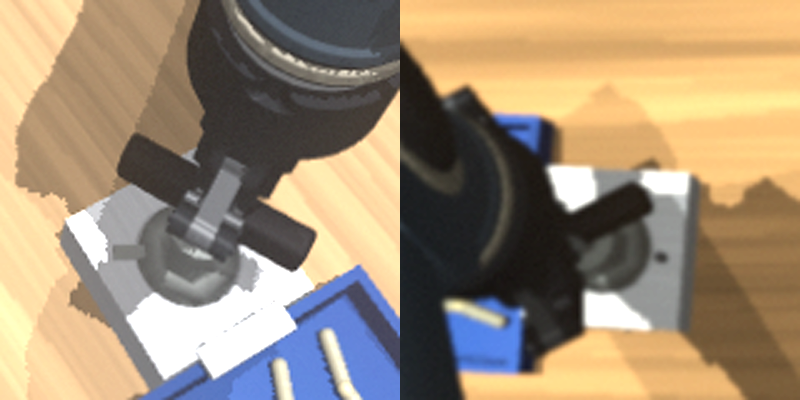

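Run:
```python
from h import *
xy=tcp([.539,.1228],25.7)+[.0018,.0007]
for z,k in((.084,7.5),(.082,9),(.080,10.5)):
    d=np.array([-.001*k,-.00033*k]); bot.move_linear([*(xy+d),z],.05); bot.sleep(.1); s=st(str(z))
    if s["contact_force"][2]>45: break
```

```text
0.084 t 17.99 pos [0.5403 0.1262 0.0921] psi 25.7 F [-2.5 -1.1 30.3] M [-0.25  0.71 -0.08] w 0.155
0.082 t 18.34 pos [0.5405 0.1264 0.0919] psi 25.7 F [-3.4 -1.6 38.8] M [-0.37  0.86 -0.08] w 0.146
0.08 t 18.69 pos [0.5407 0.1266 0.0918] psi 25.7 F [-4.1 -1.  47.3] M [-0.38  0.95 -0.06] w 0.154
```

Pressed to 47 N, the TCP height holds at 0.092, exactly where the key is expected to be home, and the handle top reads 0.1235 (0.123 expected). So the key is bottomed. I'll ease the load and start turning clockwise, about the socket axis and in steps, watching the torque.

```bash
cat >> h.py <<'E'
AX=np.array([.5397,.1232])
def turn(psi,dz=.002,comp=(.0015,.0006),ms=.02):
    xy=tcp(AX,psi)-np.array(comp); bot.move_linear([*xy,.0917-dz],ms,q(psi))
E
python3 - <<'E'
from h import *
turn(25.7,ms=.05); st("eased")
turn(19.7); st("19.7")
turn(11); st("11")
E
```

```text
eased t 19.10 pos [0.5401 0.1258 0.0923] psi 25.7 F [-1.7 -0.7 13.6] M [-0.16  0.54  0.01] w 0.155
19.7 t 19.36 pos [0.5403 0.1259 0.0923] psi 19.7 F [-1.8 -0.9 12.9] M [-0.14  0.54 -0.03] w 0.152
11 t 19.66 pos [0.5406 0.1258 0.0923] psi 11.0 F [-2.3 -0.6 12. ] M [-0.15  0.51 -0.07] w 0.154
```

Run:
```python
from h import *
p=11.
while p>-60:
    p-=6 if p>-30 else 3
    turn(p); s=st("%.0f"%p); F=s["contact_force"]
    if abs(s["torque"][2])>.7 or np.hypot(F[0],F[1])>18: break
```

```text
5 t 19.92 pos [0.5409 0.1258 0.0923] psi 5.0 F [-1.5 -0.7 12.6] M [-0.16  0.51 -0.02] w 0.152
-1 t 20.18 pos [0.5411 0.1257 0.0923] psi -1.0 F [-2.  -0.2 12.2] M [-0.21  0.58  0.  ] w 0.155
-7 t 20.43 pos [0.5413 0.1257 0.0923] psi -7.0 F [-1.5 -0.5 12.1] M [-0.26  0.49  0.01] w 0.154
-13 t 20.69 pos [0.5415 0.1255 0.0923] psi -13.0 F [-1.6 -0.5 11.6] M [-0.18  0.46  0.02] w 0.149
-19 t 20.95 pos [0.5418 0.1254 0.0923] psi -19.0 F [-1.4 -1.1 12.5] M [-0.25  0.51  0.02] w 0.149
-25 t 21.21 pos [0.542  0.1253 0.0923] psi -25.0 F [-1.3 -0.9 12.9] M [-0.32  0.45 -0.06] w 0.157
-31 t 21.47 pos [0.5422 0.1251 0.0923] psi -31.0 F [-2.1 -1.5 12.8] M [-0.26  0.47 -0.03] w 0.155
-34 t 21.72 pos [0.5422 0.1253 0.0922] psi -33.9 F [-1.8  0.2 13. ] M [-0.2   0.51  0.1 ] w 0.152
-37 t 21.97 pos [0.5423 0.1254 0.0922] psi -36.9 F [-2.8 -1.3 11.3] M [-0.06  0.44  0.07] w 0.155
-40 t 22.22 pos [0.5424 0.1254 0.0922] psi -40.0 F [-1.5 -0.2 11.5] M [-0.16  0.45  0.05] w 0.152
-43 t 22.47 pos [0.5425 0.1253 0.0922] psi -43.0 F [-0.9 -1.2 11.9] M [-0.06  0.41  0.03] w 0.154
-46 t 22.72 pos [0.5426 0.1252 0.0922] psi -46.0 F [-1.1  0.9 12.6] M [-0.04  0.4  -0.06] w 0.150
-49 t 22.97 pos [0.5427 0.1251 0.0922] psi -49.0 F [-1.2 -0.2 11.9] M [-0.12  0.39  0.01] w 0.155
-52 t 23.22 pos [0.5429 0.1251 0.0922] psi -52.0 F [-1.4 -0.4 11.2] M [-0.06  0.38 -0.02] w 0.151
-55 t 23.47 pos [0.5429 0.125  0.0922] psi -55.0 F [-0.9  0.1 11.4] M [-0.1   0.35  0.01] w 0.149
-58 t 23.72 pos [0.543  0.1249 0.0922] psi -58.0 F [-1.  -0.8 11.6] M [-0.09  0.36 -0.01] w 0.156
-61 t 23.97 pos [0.5431 0.1248 0.0922] psi -61.0 F [-1.   0.  11.8] M [0.   0.29 0.02] w 0.155
```

Run:
```python
from h import *
for n in("scene","top"):
    p,d=bot.read_camera(n); np.savez(f"pics/{n}6.npz",p=p,d=d); cv2.imwrite(f"pics/{n}6.png",p[...,::-1])
a=cv2.imread("pics/scene6.png")[300:440,350:490]; b=cv2.imread("pics/top6.png")[210:310,150:250]
cv2.imwrite("pics/c6.png",cv2.convertScaleAbs(np.hstack([cv2.resize(a,(400,400),interpolation=2),cv2.resize(b,(400,400),interpolation=2)]),alpha=1.7))
```

```text
(no output)
```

View pics/c6.png

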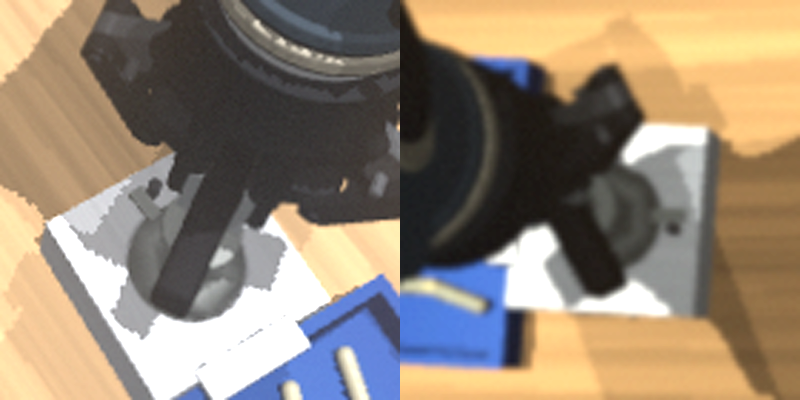

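The lug has followed the key and is now close to the pin: in the scene crop the lug is at (143,203) and the pin at (154,187). The stop torque hasn't shown yet, so I'll continue in small steps.

Run:
```python
from h import *
p=-61.
while p>-90:
    p-=2
    turn(p); s=st("%.0f"%p); F=s["contact_force"]
    if abs(s["torque"][2])>.6 or np.hypot(F[0],F[1])>18: break
print(s["joint_positions"].round(2))
for n in("scene","top"):
    p,d=bot.read_camera(n); np.savez(f"pics/{n}7.npz",p=p,d=d); cv2.imwrite(f"pics/{n}7.png",p[...,::-1])
a=cv2.imread("pics/scene7.png")[300:440,350:490]; b=cv2.imread("pics/top7.png")[210:310,150:250]
cv2.imwrite("pics/c7.png",cv2.convertScaleAbs(np.hstack([cv2.resize(a,(400,400),interpolation=2),cv2.resize(b,(400,400),interpolation=2)]),alpha=1.7))
```

```text
-63 t 24.32 pos [0.5431 0.1247 0.0922] psi -63.0 F [-1.5 -0.4 11.3] M [-0.06  0.34  0.01] w 0.151
-65 t 24.57 pos [0.5431 0.1247 0.0922] psi -65.0 F [-0.8 -0.3 10.8] M [-0.07  0.35  0.06] w 0.155
-67 t 24.82 pos [0.5431 0.1245 0.0922] psi -67.0 F [-1.  -0.6 11.2] M [-0.09  0.41  0.07] w 0.153
-69 t 25.07 pos [0.5431 0.1244 0.0922] psi -69.0 F [-1.5 -0.6 11. ] M [-0.11  0.45  0.01] w 0.154
-71 t 25.32 pos [0.5431 0.1243 0.0922] psi -71.0 F [-0.8 -0.3 11.4] M [-0.12  0.42  0.06] w 0.154
-73 t 25.57 pos [0.5431 0.1242 0.0922] psi -73.0 F [-1.1 -0.4 11.4] M [-0.21  0.39  0.01] w 0.155
-75 t 25.82 pos [0.5432 0.1241 0.0922] psi -75.0 F [-0.6 -0.2 11.8] M [-0.17  0.49  0.06] w 0.153
-77 t 26.07 pos [0.5432 0.1239 0.0922] psi -77.0 F [-0.5 -0.7 12.8] M [-0.17  0.42  0.05] w 0.154
-79 t 26.32 pos [0.5432 0.1239 0.0922] psi -78.9 F [-1.6 -1.5 12.6] M [-0.17  0.45  0.17] w 0.150
-81 t 26.57 pos [0.5432 0.1239 0.0922] psi -80.9 F [-1.3 -0.  11.4] M [-0.19  0.39  0.16] w 0.150
-83 t 26.82 pos [0.5432 0.1238 0.0922] psi -82.9 F [-1.5 -0.1 12.2] M [-0.16  0.47  0.17] w 0.157
-85 t 27.07 pos [0.5432 0.1237 0.0922] psi -84.9 F [-1.5 -0.6 12.1] M [-0.21  0.48  0.29] w 0.156
-87 t 27.32 pos [0.5432 0.1236 0.0922] psi -86.9 F [-1.9 -1.3 12.2] M [-0.2   0.41  0.26] w 0.153
-89 t 27.57 pos [0.5431 0.1235 0.0922] psi -88.9 F [-1.7 -0.  12. ] M [-0.18  0.44  0.26] w 0.152
-91 t 27.82 pos [0.5431 0.1235 0.0922] psi -90.9 F [-1.  -1.1 13. ] M [-0.24  0.48  0.27] w 0.151
[-0.29  0.4  -0.01  1.93  0.01  0.8  -1.89]
```

View pics/c7.png

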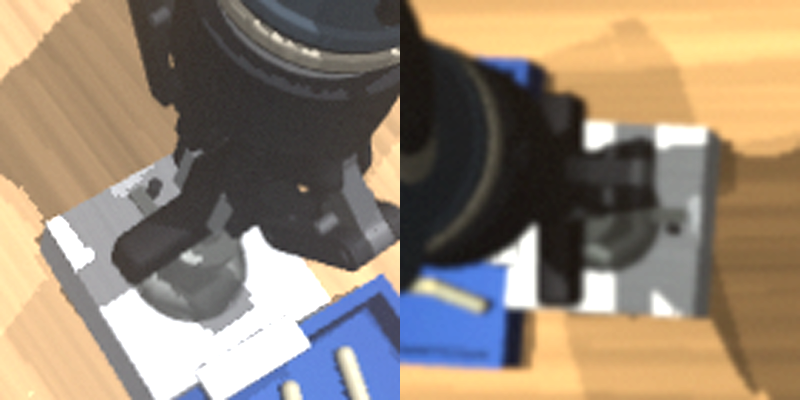

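Run:
```python
from h import *
for tag,psi,c in (("6",-61,(.540,.1233)),("7",-91,(.540,.1233))):
  for n in("scene","top"):
    D=np.load(f"pics/{n}{tag}.npz"); C=cloud(n,D["d"]); P=C.reshape(-1,3); col=D["p"].reshape(-1,3).max(1)
    zt=.1235 if n=="scene" else .1205
    m=(abs(P[:,2]-zt)<.0035)&(np.hypot(*(P[:,:2]-c).T)<.055)&(col<70)
    c_,(w,h),a=cv2.minAreaRect((P[m][:,:2]*1000).astype(np.float32)); 
    X=P[m][:,:2]-P[m][:,:2].mean(0); v=np.linalg.svd(X,full_matrices=False)[2][0]
    print(tag,n,m.sum(),np.round(c_,1),round(w),round(h),"svd ang",round(np.degrees(np.arctan2(v[1],v[0]))%180,1),"expected",(psi-90)%180)
for t in "67":
  a=cv2.imread(f"pics/scene{t}.png")[335:405,380:440]; b=cv2.imread(f"pics/top{t}.png")[240:290,190:233]
  cv2.imwrite(f"pics/z{t}.png",cv2.convertScaleAbs(np.hstack([cv2.resize(a,(400,467),interpolation=2),cv2.resize(b,(400,467),interpolation=2)]),alpha=1.6))
```

```text
6 scene 780 [552.7 126.1] 69 25 svd ang 28.8 expected 29
6 top 219 [519.9 111. ] 43 21 svd ang 28.8 expected 29
7 scene 569 [560.6 121.1] 33 51 svd ang 3.9 expected 179
7 top 269 [541.  119.3] 21 91 svd ang 179.9 expected 179
```

View pics/z6.png

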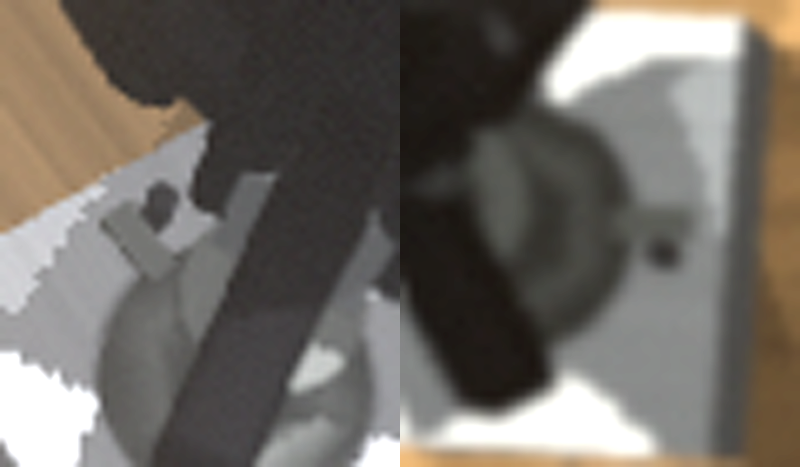

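View pics/z7.png

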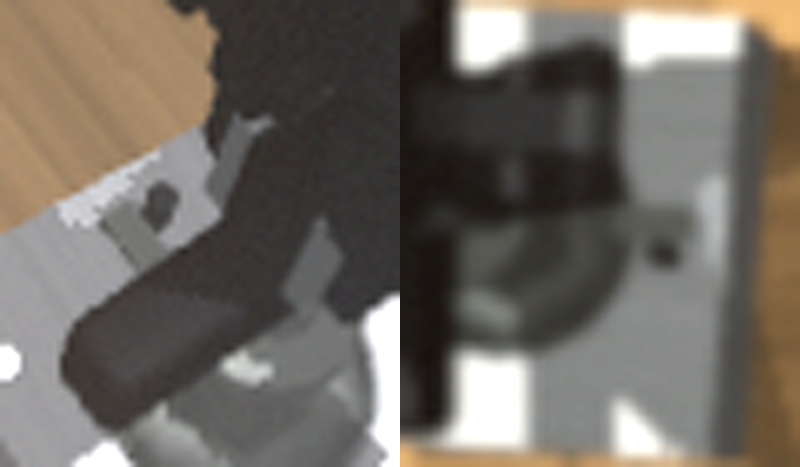

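View pics/scene7.png

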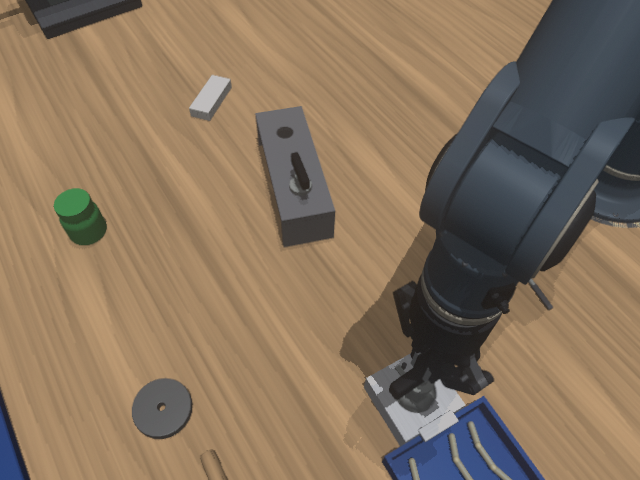

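I made an error. I set the jaw angle to lug + 60k, but the jaws are 90° from the handle, so the handle went in 30° off its proper fit. That explains the axial friction and why the key later cammed round. The lug has reached the pin and stayed there. I'll now keep turning clockwise to the next proper alignment (handle = lug + 240°, psi about -121), check that the key is home there, and press the stop with a proper fit.

Run:
```python
from h import *
for p in(-105,-121,-130,-136,-140):
    a=bot.ik([*tcp(AX,p),.0897],q(p)); print(p,None if a is None else a.round(2))
for p in(-95,-99,-103,-107,-111,-115,-118,-121):
    turn(p); s=st("%.0f"%p); F=s["contact_force"]
    if abs(s["torque"][2])>1. or np.hypot(F[0],F[1])>18: break
```

```text
-105 [-0.34  0.4   0.05  1.94 -0.03  0.8  -2.11]
-121 [-0.39  0.4   0.11  1.94 -0.06  0.8  -2.35]
-130 [-0.42  0.4   0.15  1.94 -0.08  0.8  -2.49]
-136 [-0.44  0.41  0.18  1.94 -0.1   0.8  -2.58]
-140 [-0.45  0.41  0.19  1.95 -0.11  0.8  -2.64]
-95 t 28.17 pos [0.5431 0.1233 0.0922] psi -94.9 F [-1.4 -1.1 11.3] M [-0.22  0.47  0.06] w 0.152
-99 t 28.42 pos [0.5431 0.1231 0.0922] psi -99.0 F [-2.2 -1.3 12.6] M [-0.2   0.48  0.04] w 0.156
-103 t 28.67 pos [0.5432 0.1229 0.0922] psi -103.0 F [-1.4 -1.  12.8] M [-0.25  0.48  0.02] w 0.155
-107 t 28.92 pos [0.5432 0.1227 0.0922] psi -107.0 F [-1.1 -0.9 12.6] M [-0.2   0.41 -0.  ] w 0.154
-111 t 29.17 pos [0.5432 0.1227 0.0922] psi -111.0 F [-1.3 -0.5 11.7] M [-0.13  0.49  0.  ] w 0.153
-115 t 29.42 pos [0.5431 0.1226 0.0922] psi -115.0 F [-2.1 -0.9 12.3] M [-0.19  0.48 -0.06] w 0.152
-118 t 29.67 pos [0.5431 0.1225 0.0922] psi -118.0 F [-1.5 -0.4 11.1] M [-0.24  0.5   0.03] w 0.152
-121 t 29.92 pos [0.5431 0.1225 0.0922] psi -121.0 F [-1.8 -0.9 12.6] M [-0.14  0.43  0.04] w 0.153
```

Run:
```python
from h import *
turn(-121,dz=0,comp=(0,0)); st("unload")
bot.move_gripper(1.0); s=st("open")
x,y=s["ee_pos"][:2]
bot.move_linear([x,y,.165],.2); st("up")
bot.movep([*AX,.165],q(59)); st("rot")
for n in("scene","top"):
    p,d=bot.read_camera(n); np.savez(f"pics/{n}8.npz",p=p,d=d); cv2.imwrite(f"pics/{n}8.png",p[...,::-1])
a=cv2.imread("pics/scene8.png")[300:440,350:490]; b=cv2.imread("pics/top8.png")[210:310,150:250]
cv2.imwrite("pics/c8.png",cv2.convertScaleAbs(np.hstack([cv2.resize(a,(400,400),interpolation=2),cv2.resize(b,(400,400),interpolation=2)]),alpha=1.7))
D=np.load("pics/scene8.npz"); P=cloud("scene",D["d"]).reshape(-1,3); col=D["p"].reshape(-1,3).max(1)
m=(abs(P[:,2]-.1235)<.005)&(np.hypot(*(P[:,:2]-AX).T)<.06)&(col<70)
c_,(w,h),a=cv2.minAreaRect((P[m][:,:2]*1000).astype(np.float32)); X=P[m][:,:2]-P[m][:,:2].mean(0); v=np.linalg.svd(X,full_matrices=False)[2][0]
print(m.sum(),np.round(c_,1),w,h,"ang",np.degrees(np.arctan2(v[1],v[0]))%180,"z",np.median(P[m][:,2]))
```

```text
unload t 30.19 pos [0.5426 0.1225 0.0923] psi -121.0 F [-0.1 -0.7  6. ] M [-0.1   0.23  0.01] w 0.152
open t 30.88 pos [0.5414 0.1222 0.0917] psi -121.0 F [ 0.4 -0.6 -0.1] M [-0.03  0.02  0.03] w 1.001
up t 31.40 pos [0.5412 0.1222 0.1651] psi -121.0 F [ 0.5 -0.3 -0.1] M [-0.05  0.01  0.02] w 1.000
rot t 33.88 pos [0.5396 0.1232 0.1648] psi 59.0 F [-0.5  0.4  0.2] M [-0.08  0.01 -0.01] w 0.999
824 [543.8 121.6] 16.889598846435547 83.23723602294922 ang 150.12981226385088 z 0.12335110065704151
```

View pics/c8.png

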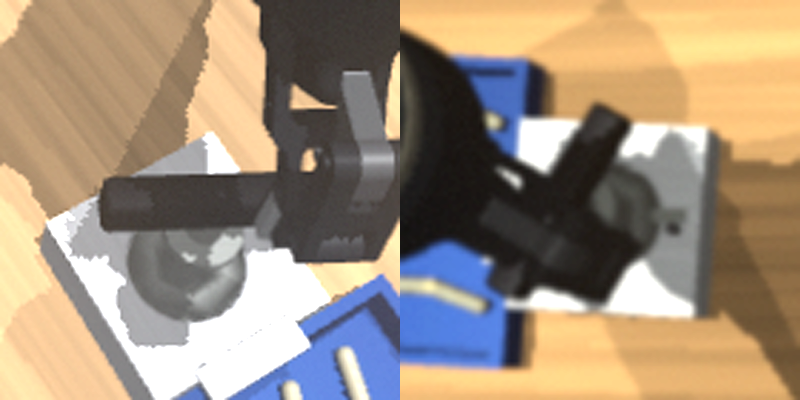

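The key stands upright with its handle at 150° and its top at 0.1234, so it's home. Regripping near the handle centre, I'll take up the play clockwise until the stop is felt.

Run:
```python
import h
from h import *
h.OFF=0.
bot.move_linear([*AX,.0917],.15); st("down")
bot.move_gripper(0.0); st("grip")
kw=dict(dz=.0025,comp=(.003,.001))
turn(59,**kw); bot.sleep(.1); st("press")
p=59;n=0
while p>37:
    p-=4 if p>50 else 2
    turn(p,**kw); s=st("%.0f"%p)
    n+= s["torque"][2]>.13
    if n>=2 or s["torque"][2]>.25: break
```

```text
down t 34.62 pos [0.5402 0.1236 0.0922] psi 59.0 F [-0.  -0.1 -0.1] M [-0.04 -0.02 -0.  ] w 1.002
grip t 35.28 pos [0.5401 0.1233 0.0922] psi 59.0 F [-0.8 -0.1  2.6] M [-0.08  0.1   0.04] w 0.158
press t 35.73 pos [0.5396 0.1233 0.0921] psi 59.0 F [-0.3  0.1 13.2] M [-0.06  0.02  0.03] w 0.157
55 t 35.98 pos [0.5395 0.1233 0.092 ] psi 55.0 F [-0.7  0.3 14.1] M [-0.04  0.03  0.04] w 0.158
51 t 36.23 pos [0.5394 0.1232 0.092 ] psi 51.0 F [-0.1 -0.2 14.6] M [-0.13  0.11  0.03] w 0.154
47 t 36.48 pos [0.5394 0.1231 0.0921] psi 47.0 F [-0.4 -1.5 14.3] M [-0.18  0.11  0.04] w 0.153
45 t 36.73 pos [0.5394 0.1231 0.092 ] psi 45.0 F [-1.4 -0.6 14.2] M [-0.2   0.15  0.06] w 0.157
43 t 36.98 pos [0.5394 0.1231 0.092 ] psi 43.0 F [-0.3 -1.3 14.8] M [-0.16  0.14  0.06] w 0.155
41 t 37.23 pos [0.5394 0.1231 0.092 ] psi 41.0 F [ 0.  -0.8 15.4] M [-0.22  0.14  0.2 ] w 0.150
39 t 37.48 pos [0.5394 0.1231 0.092 ] psi 39.1 F [-1.1 -1.3 13.9] M [-0.15  0.16  0.16] w 0.152
```

Run:
```python
import h
from h import *
h.OFF=0.
kw=dict(dz=.0025,comp=(.003,.001))
for p in(37,35):
    turn(p,**kw); s=st("%.0f"%p)
    if s["torque"][2]>.5: break
for n in("scene","top"):
    p,d=bot.read_camera(n); np.savez(f"pics/{n}9.npz",p=p,d=d); cv2.imwrite(f"pics/{n}9.png",p[...,::-1])
t="9"
a=cv2.imread(f"pics/scene{t}.png")[335:435,380:466]; b=cv2.imread(f"pics/top{t}.png")[240:290,190:233]
cv2.imwrite(f"pics/z{t}.png",cv2.convertScaleAbs(np.hstack([cv2.resize(a,(400,467),interpolation=2),cv2.resize(b,(400,467),interpolation=2)]),alpha=1.6))
```

```text
37 t 37.73 pos [0.5394 0.1231 0.092 ] psi 37.1 F [ 0.5 -0.7 15.1] M [-0.17  0.17  0.25] w 0.152
35 t 37.98 pos [0.5394 0.1231 0.092 ] psi 35.1 F [-0.  -0.1 13.3] M [-0.15  0.15  0.28] w 0.159
```

View pics/z9.png

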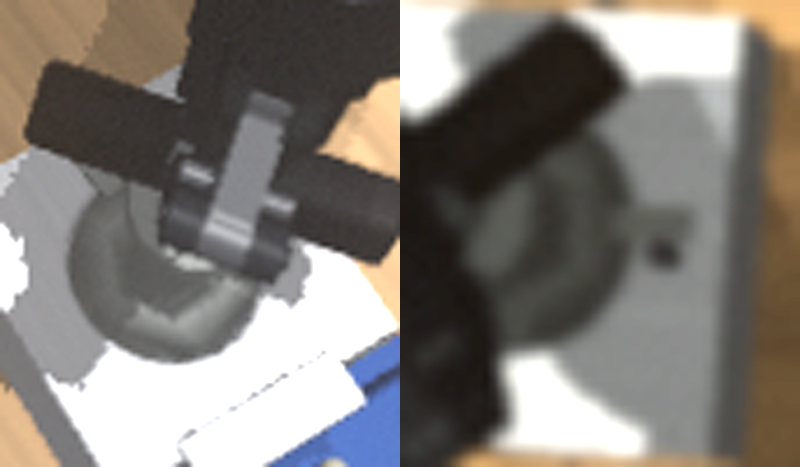

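In the top crop the lug, at (655,220), is still against the pin at (662,250) and did not move while the stop torque rose to 0.28 Nm. The screw alone takes 0.1 Nm. I'll unload, back off inside the play, release and lift clear.

Run:
```python
import h
from h import *
h.OFF=0.
turn(44,dz=-.0003,comp=(0,0)); st("unload")
bot.move_gripper(1.0); s=st("open"); x,y=s["ee_pos"][:2]
bot.move_linear([x,y,.20],.2); st("up")
j=np.array(bot.state()["joint_positions"]); j[0]+=.55; bot.movej(j); st("away")
for n in("scene","top"):
    p,d=bot.read_camera(n); np.savez(f"pics/{n}10.npz",p=p,d=d); cv2.imwrite(f"pics/{n}10.png",p[...,::-1])
t="10"
a=cv2.imread(f"pics/scene{t}.png")[325:435,370:480]; b=cv2.imread(f"pics/top{t}.png")[230:300,175:245]
cv2.imwrite(f"pics/z{t}.png",cv2.convertScaleAbs(np.hstack([cv2.resize(a,(400,400),interpolation=2),cv2.resize(b,(400,400),interpolation=2)]),alpha=1.3))
for n,zt in(("scene",.1235),("top",.1205)):
  D=np.load(f"pics/{n}10.npz"); P=cloud(n,D["d"]).reshape(-1,3); col=D["p"].reshape(-1,3).max(1)
  m=(abs(P[:,2]-zt)<.005)&(np.hypot(*(P[:,:2]-AX).T)<.06)&(col<70)
  c_,(w,hh),a=cv2.minAreaRect((P[m][:,:2]*1000).astype(np.float32)); X=P[m]-P[m].mean(0); v=np.linalg.svd(X,full_matrices=False)[2][0]
  print(n,m.sum(),np.round(c_,1),round(w,1),round(hh,1),"ang",np.degrees(np.arctan2(v[1],v[0]))%180,"pitch",np.degrees(np.arcsin(v[2])),"z",np.median(P[m][:,2]))
```

```text
unload t 38.44 pos [0.5397 0.1231 0.0922] psi 43.9 F [-1.9 -0.8  5. ] M [-0.12  0.29  0.  ] w 0.153
open t 39.13 pos [0.5397 0.1232 0.092 ] psi 44.0 F [0.1 0.1 0.5] M [-0.02 -0.01  0.03] w 1.000
up t 39.83 pos [0.5389 0.1228 0.199 ] psi 44.0 F [-0.3 -0.5 -0.1] M [-0.03  0.02  0.04] w 0.998
away t 40.98 pos [ 0.524  -0.1749  0.1987] psi 12.7 F [ 0.7  0.8 -0. ] M [-0.04 -0.01 -0.02] w 1.001
scene 1137 [539.5 123.3] 17.1 91.5 ang 133.95090214437377 pitch -0.17849025834801713 z 0.12341146157804317
top 471 [539.  121.4] 15.3 89.9 ang 133.89623987292205 pitch -0.06948633123528343 z 0.12032803173328774
```

View pics/z10.png

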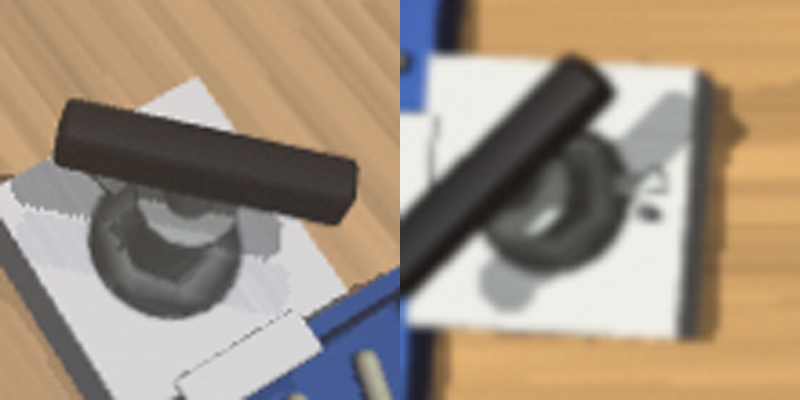

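View pics/scene10.png

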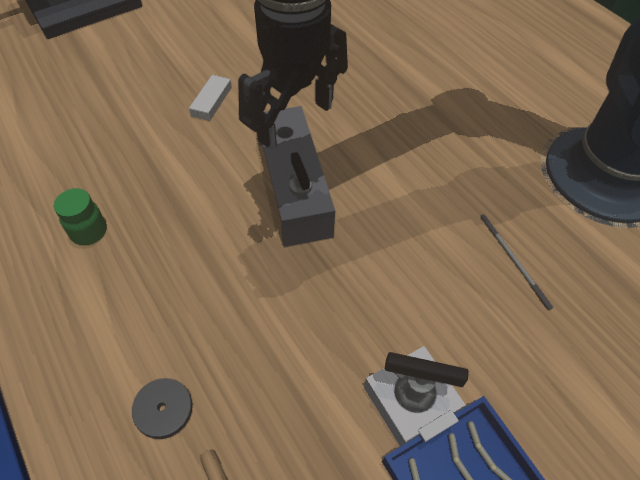

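Run:
```python
from h import *
a=cv2.imread("pics/top10.png")[250:280,200:230]; b=cv2.imread("pics/top0.png")[240:280,200:230][0:40]
cv2.imwrite("pics/y.png",cv2.convertScaleAbs(np.hstack([cv2.resize(a,(400,400),interpolation=2),cv2.resize(cv2.imread("pics/scene9.png")[350:380,385:415],(400,400),interpolation=2)]),alpha=1.0))
a=onplane("top",200.98,263.98,.038)
for uv in((217.9,262.2),(217.4,263.6)):
  d=onplane("top",*uv,.041)-a; print(np.degrees(np.arctan2(d[1],d[0])),np.hypot(d[0],d[1])*1000)
# lug/pin colour in the ring around the axis, r=28..37mm, head-height z
g=cv2.cvtColor(cv2.imread("pics/top10.png"),cv2.COLOR_BGR2GRAY)
for r in(.029,.032,.034):
  print(r,[int(cv2.getRectSubPix(g,(1,1),tuple(map(float,proj("top",[a[0]+r*np.cos(t),a[1]+r*np.sin(t),.041]))))[0,0]) for t in np.radians(np.arange(-70,-120,-3))])
```

```text
-85.5725717444322 32.9333418402221
-90.14412922960513 31.903832614694842
0.029 [114, 108, 95, 90, 97, 111, 123, 128, 132, 130, 130, 135, 152, 165, 166, 167, 170]
0.032 [125, 120, 110, 111, 131, 151, 149, 159, 149, 120, 102, 114, 149, 176, 183, 183, 183]
0.034 [125, 120, 113, 126, 155, 162, 144, 162, 157, 118, 88, 100, 144, 176, 183, 183, 184]
```

View pics/y.png

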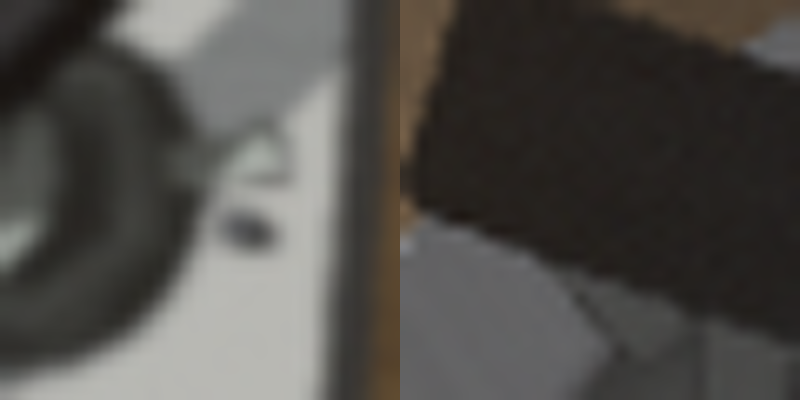

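The lug shows a gap to the pin of about 2 px more than before the back-off, roughly 6°. Backing off while still loaded dragged the screw slightly counter-clockwise. There's time to fix it: regrip, turn to the stop again with a light press, and release there without turning back.

Run:
```python
import h
from h import *
h.OFF=0.
bot.movep([*AX,.150],q(44)); st("over")
bot.move_linear([*AX,.0922],.25); st("down")
bot.move_gripper(0.0); st("grip")
kw=dict(dz=.0005,comp=(.0008,.0003))
turn(38,**kw); st("38")
turn(34.5,**kw); s=st("34.5")
if s["torque"][2]<.2: turn(32.5,**kw); s=st("32.5")
bot.read_camera("top")
p,d=bot.read_camera("top"); cv2.imwrite("pics/top11.png",p[...,::-1])
bot.move_gripper(1.0); s=st("open"); x,y=s["ee_pos"][:2]
bot.move_linear([x,y,.16],.25); st("up")
p,d=bot.read_camera("top"); cv2.imwrite("pics/top12.png",p[...,::-1])
cv2.imwrite("pics/y12.png",np.hstack([cv2.resize(cv2.imread(f"pics/top{t}.png")[250:280,200:230],(400,400),interpolation=2) for t in(11,12)]))
```

```text
over t 42.24 pos [0.5404 0.1211 0.15  ] psi 43.8 F [-0.3 -0.9 -0.2] M [ 0.05 -0.02  0.02] w 0.999
down t 42.62 pos [0.5398 0.1217 0.092 ] psi 43.9 F [-0.2 -0.3 -0.8] M [ 0.02  0.03 -0.06] w 1.003
grip t 43.30 pos [0.5401 0.1233 0.0929] psi 44.0 F [-1.3 -0.6  5.8] M [-0.17  0.28  0.05] w 0.149
38 t 43.56 pos [0.5402 0.1233 0.0929] psi 38.0 F [-1.  -1.   9.6] M [-0.24  0.26 -0.05] w 0.154
34.5 t 43.81 pos [0.5402 0.1234 0.0929] psi 34.6 F [-1.2 -1.3 10.2] M [-0.2   0.22  0.25] w 0.150
open t 44.61 pos [0.5389 0.1229 0.0911] psi 34.5 F [ 0.2 -0.4  0. ] M [ 0.03  0.01 -0.04] w 0.997
up t 45.03 pos [0.5394 0.123  0.1611] psi 34.5 F [ 0.5  0.3 -0.4] M [ 0.04  0.06 -0.05] w 1.000
```

View pics/y12.png

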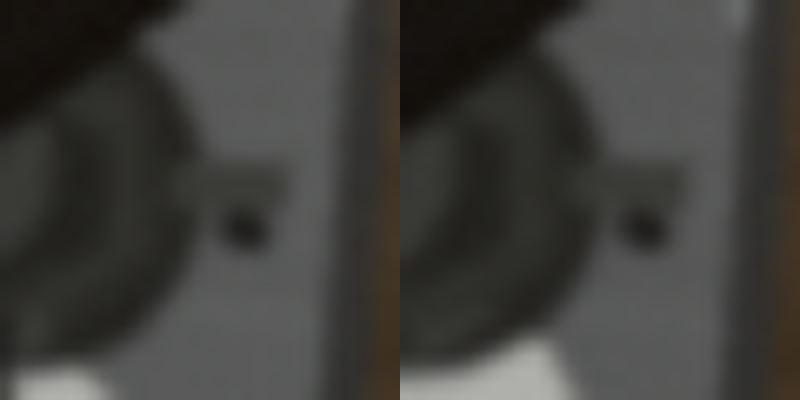

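The lug, at (650,183) in the right half, touches the pin at (640,230) and is the same before and after release. I'm handing in now, inside the time limit.

Run:
```python
from h import *
bot.close_job(); st("closed")
```

```text
the job is handed in; nothing more can be done
the job is handed in; nothing more can be done
```

The screw is against its stop pin, the larger key is left in the socket with the gripper lifted clear, and the job was handed in at about 45 s of the 48 s allowed. The smaller key was still in the rack in my last wide picture.

**What went right at the end**
- **At the stop:** the stop torque was 0.25–0.28 Nm, against the 0.1 Nm the screw itself takes. In the last top picture the lug sits against the pin, in the same place before and after letting go.
- **Home and upright:** the handle top was at about 0.123 m, as expected for fully home, and level within 0.2°. That was measured before the last regrip and turn; I did not measure the height again afterwards.

**What went wrong along the way**
- **Wrong angle on first insertion:** I confused the jaw angle with the handle angle, so the key went in 30° off its proper fit. It had to be pressed down to the floor with up to 47 N at the wrist before any turning.
- **Key slipped past corners:** because of that, it slipped over the hex corners before it was properly engaged, so most of the screw's travel happened in this state. I then regripped it with a proper fit and drove it to the stop again.
- **Screw dragged back:** backing off before the first release pulled the screw back about 6°. I saw this in the pictures, regripped, turned it to the stop again and released there without turning back.

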